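# Find the slide box that rattles and hold it out; put the firm two in the tray

### The job

One of the three shut slide boxes has come loose inside: it rattles when shaken or tipped end to end, while the other two are packed firm. Find out which, lay the two firm boxes flat on the floor of the steel tray and let go of them, and finish holding the rattling one out forward over the middle of the centrifuge, level and well clear above it, still in the gripper when the program ends. Leave the other things on the bench where they are.

Things in the scene. Friction and masses are not known exactly. Their poses are not given: they have to be found in the camera images.
- box_p_centre (a point): One of three identical shut opaque dark-blue slide boxes, 130 (its x) x 42 (y) x 32 mm, lid fixed; point at its centre, 16 mm up. Of all three: 0.18 to 0.69 kg, at random, so weight is no proof. Take across the 42 mm width from above. Inside one of them, a different one each run, a metal puck of 0.16 kg is loose; the other two are packed firm.
- box_q_centre (a point): One of three identical shut opaque dark-blue slide boxes, 130 (its x) x 42 (y) x 32 mm, lid fixed; point at its centre, 16 mm up. Of all three: a loose puck starts about the middle, slides up to 33 mm either way along the box when an end is tipped down over about 12 degrees or it is shaken lengthwise, knocks at the ends, and stays put once level (a little play up and across).
- box_r_centre (a point): One of three identical shut opaque dark-blue slide boxes, 130 (its x) x 42 (y) x 32 mm, lid fixed; point at its centre, 16 mm up. Of all three: a loose puck is felt as knocks, or as shifted weight: tip to one end, level, then to the other, level: the moment about the box's width axis differs by 0.1 N m between the two; a firm box shows no change.
- tray_in (a point): Centre of the inner floor (3 mm above the bench) of a shallow fixed open steel tray, 180 (its x) x 200 mm (y) outside, walls 3 mm, rim top 21 mm above the bench. Two boxes fit side by side, length along the tray's x, 36 mm either side of the centre in y. A tall glass screen stands left of it, along x at y = 0.31 m, from x = 0.37 m on.
- centrifuge_top (a point): Point on the axis of the small round black and grey centrifuge (about 180 mm across, fixed), 155 mm above the bench; no part of the machine is higher. The box is to be held over this point.
- tape_roll: Bystander, to be left alone: roll of tape lying flat, 49 mm across, 19 mm high; origin at the centre of its underside.
- specimen_pot: Bystander, to be left alone: specimen pot with cap, 51 mm across, 62 mm high; origin at the centre of its underside.
- bench_timer: Bystander, to be left alone: upright white bench timer, 24 x 66 x 66 mm; origin at the centre of its underside.
- dropper: Bystander, to be left alone: slim white dropper bottle, 23 mm across, 82 mm high; origin at the centre of its underside.
- mask_stack: Bystander, to be left alone: flat stack of folded masks, 58 x 77 x 11 mm; origin at the centre of its underside.
There are look-alikes about, which are no part of the job. Leave any orange look-alike of the part that bears box_p_centre alone.

How it is judged (in metres and radians):
At the end, for the whole second after the job is handed in: Both firm boxes lie released, at rest and flat on the tray's floor; the rattling box is held still in the fingers, its centre within 60 mm sideways of the centrifuge's axis and 200 to 400 mm above the bench, tilted less than 15 degrees (((x of box_p_centre in the frame of tray_in between -0.05 and 0.05 m and y of box_p_centre in the frame of tray_in between -0.08 and 0.08 m and z of box_p_centre in the frame of tray_in below 0.022 m and angle between box_p_centre's own z axis and vertical below 0.1 rad and linear speed of box_p below 0.03 m/s and contact force between each of the arm, the fingers and box_p below 0.1 N) or (contact force between box_p_c0 and anything else above 0.3 N and horizontal distance between box_p_centre and centrifuge_top below 0.06 m and height (world z) of box_p_centre between 0.2 and 0.4 m and angle between box_p_centre's own z axis and vertical below 0.26 rad and contact force between the fingers and box_p above 1 N and linear speed of box_p below 0.05 m/s)) and ((x of box_q_centre in the frame of tray_in between -0.05 and 0.05 m and y of box_q_centre in the frame of tray_in between -0.08 and 0.08 m and z of box_q_centre in the frame of tray_in below 0.022 m and angle between box_q_centre's own z axis and vertical below 0.1 rad and linear speed of box_q below 0.03 m/s and contact force between each of the arm, the fingers and box_q below 0.1 N) or (contact force between box_q_c0 and anything else above 0.3 N and horizontal distance between box_q_centre and centrifuge_top below 0.06 m and height (world z) of box_q_centre between 0.2 and 0.4 m and angle between box_q_centre's own z axis and vertical below 0.26 rad and contact force between the fingers and box_q above 1 N and linear speed of box_q below 0.05 m/s)) and ((x of box_r_centre in the frame of tray_in between -0.05 and 0.05 m and y of box_r_centre in the frame of tray_in between -0.08 and 0.08 m and z of box_r_centre in the frame of tray_in below 0.022 m and angle between box_r_centre's own z axis and vertical below 0.1 rad and linear speed of box_r below 0.03 m/s and contact force between each of the arm, the fingers and box_r below 0.1 N) or (contact force between box_r_c0 and anything else above 0.3 N and horizontal distance between box_r_centre and centrifuge_top below 0.06 m and height (world z) of box_r_centre between 0.2 and 0.4 m and angle between box_r_centre's own z axis and vertical below 0.26 rad and contact force between the fingers and box_r above 1 N and linear speed of box_r below 0.05 m/s)) and height (world z) of any of box_p_centre, box_q_centre, box_r_centre above 0.2 m); the arm keeps its last pose, push and grip.
It fails at once if a bystander (roll of tape lying flat) is pushed more than 40 mm from its place or tipped over (distance of tape_roll from where it was at the start of the episode above 0.04 m or angle between tape_roll's own z axis and vertical above 0.6 rad).
It fails at once if a bystander (specimen pot with cap) is pushed more than 40 mm from its place or tipped over (distance of specimen_pot from where it was at the start of the episode above 0.04 m or angle between specimen_pot's own z axis and vertical above 0.6 rad).
It fails at once if a bystander (upright white bench timer) is pushed more than 40 mm from its place or tipped over (distance of bench_timer from where it was at the start of the episode above 0.04 m or angle between bench_timer's own z axis and vertical above 0.6 rad).
It fails at once if a bystander (slim white dropper bottle) is pushed more than 40 mm from its place or tipped over (distance of dropper from where it was at the start of the episode above 0.04 m or angle between dropper's own z axis and vertical above 0.6 rad).
It fails at once if a bystander (flat stack of folded masks) is pushed more than 40 mm from its place or tipped over (distance of mask_stack from where it was at the start of the episode above 0.04 m or angle between mask_stack's own z axis and vertical above 0.6 rad).
It also fails if it takes over 72 s, if anything falls off the work surface, if the arm or the gripper's body presses on something with over 40 N, if the wrist force passes 120 N, or if a joint passes its speed limit or range.

### The arm

A 6-joint arm with a two-finger parallel gripper is mounted at the origin on a cart in front of the work surface, level with it; the furniture and walls round the work are solid. World frame = base frame: x ahead of the robot, y to its left, z up, the work surface at z = 0. Lengths are in mm, angles in rad, forces in N, time in s.
With the tool pointing down it reaches from about 300 to 775 mm from the base axis. Payload 14.6 kg.
Tool frame: the origin (TCP) lies on the centre line of the jaws, within the pads' length; the fingertips stand 11 mm ahead of it and the grasp point (between the pads) lies 8 mm behind it; x points along the fingers, y is the direction in which the jaws open and shut, and the axes are right-handed (so a half turn about x gives the same grasp; the last joint's range is limited). The gripper opens to 94 mm and grips with 3 to 60 N. Pads are 16 mm wide; open, the fingers measure 119 mm over their backs; the gripper's body (75 mm by 177 mm) begins 78 mm behind the grasp point.
Start: joints at [1.042, 0.3, 1.521, -0, 1.321, -0.067], TCP at [245.054, 492.38, 216.446] pointing down, gripper open.
Joint ranges: [-3.03, 3.03], [-0.79, 2.21], [0.23, 2.52], [-1.04, 4.18], [0, 3.07], [-2.55, 2.55]. Speed limits (rad/s): [2.22, 2.22, 2.57, 3.14, 3.14, 3.14].

### API

Orientations are given as [roll, pitch, yaw] about the fixed x, y, z axes, in that order (R = Rz(yaw) Ry(pitch) Rx(roll)).
In Python, from cell import manip gives the robot as it stands.
- The arm moves only by the shell command python3 -m handwheel 'ROWS' [OPENING] [FORCE]. ROWS is JSON, a list of rows, each a list of 2 entries, a list of its own where there are three numbers: the shift along the tool's x, y, z in mm, then the turn about the tool's x in rad. In form: [[[x, y, z], spin], ...]. A call has exactly 10 rows; each row shifts and turns the commanded pose from where the row before left it, along the tool's axes as they then stand; what a row does not reach is not made up. A row lasts 1/8 s, in which the tool goes at most 62.5 mm and 10.7 degrees, less where a joint would pass 70% of its speed; a pose out of reach is approached as far as the arm can. A call with a gripper value outside its range is refused whole. OPENING is the closure in counts, from 0 (fully open) to 255 (shut), set as the call begins (- or left out, the last holds). The fingers move at their own pace and stop on an object; FORCE is the grip in N (left out, the last holds). Time passes only in rows, so rows that do not move let the fingers close, or fill a call up. It gives the time, the measured TCP pose, the force and the opening at its end, in the units of the state.
- manip.read_state(): the state, without advancing time (a new reading comes with each control period).
- manip.camera(name): name is "scene" or "top"; returns a dict with "pixels" (480x640x3 uint8, red, green, blue), "z_map" (480x640 float32, mm along the optical axis (not along the pixel's ray), 0 where there is no reading), "mtx" (3x3 intrinsics, pixels), "k1" (the pictures are not rectified: a ray, as slopes to the right and down, at radius r is drawn at 1 + k1 r^2 times it, then the intrinsics apply), "xyz" and "orientation" of the camera in the world. Camera axes: x right, y up, looking along -z (the intrinsics and any distortion apply to the point x, -y, -z); pixel columns grow to the right and rows downward; lengths in mm; the calibration is good to about 2 mm. A picture is of the moment at which its call begins.
- manip.sign_off(): hands the job in, once; it reports no verdict.
Trained networks look in the newest picture that a camera, given by its name, has taken for a name from the list of things; names that differ only in an ending like _2 or _b are one class to them, and where a whole thing is asked for, a point or a joint stands for the part that bears it (a point fixed in the world has none). Each returns a list of dicts, best first, with "confidence" (0 to 1); they miss things now and then, are a little off and sometimes report something else, mostly with a low value. They report only what shows in the picture. A call takes as long as a camera call. They do not tell look-alikes from the thing itself.
- manip.cut_out(target, camera): "region" (480x640 bool, what is visible of it) and "centre" ([column, row] in pixels, amid what is visible of it).
The state is a dict: "clock": time; "joints": joint angles; "qd": joint speeds; "effort": joint torques, N m; "eef_pos": TCP position; "eef_rot": TCP orientation; "wrist_force": force on the tool from outside, world axes, zero at the start; "moment": the same for the moment, N m; "finger_gap": finger opening in mm.
Only numpy, scipy, OpenCV 4.12 (cv2) and the standard library are available. Lean on these libraries where they do the work, as an engineer would, in place of code of your own. Each camera call takes 0.05 s, during which the arm holds its last target. There are 200 camera calls.

## Working session

There is one attempt and no reset: what is moved stays moved. The work goes in short steps, Python scripts to look and compute and a shell command to move; the robot and the scene stay as the last step left them, time stands still between calls to the robot, and variables do not carry over. Pictures are saved under pics/ and viewed, about 8 in all and at most 12, crops included, and the job is handed in when it is done.

```bash
mkdir -p pics; ls; cat > h.py <<'E'
import numpy as np, cv2
from scipy.spatial.transform import Rotation as R
from cell import manip
def cloud(c):
    K=np.array(c["mtx"]);v,u=np.mgrid[0:480,0:640]
    k=float(np.ravel(c["k1"])[0]);x=(u-K[0,2])/K[0,0];y=(v-K[1,2])/K[1,1];a,b=x.copy(),y.copy()
    for _ in range(8):
        s=1+k*(a*a+b*b);a,b=x/s,y/s
    z=c["z_map"];P=np.stack([a*z,-b*z,-z],-1)
    o=np.array(c["orientation"])
    M=R.from_euler('xyz',o).as_matrix() if o.shape==(3,) else o
    W=P@M.T+np.array(c["xyz"]);W[z<=0]=np.nan
    return W
E
python3 - <<'E'
from h import *
names=["box_p_centre","tape_roll","specimen_pot","bench_timer","dropper","mask_stack","tray_in","centrifuge_top"]
print({k:v for k,v in manip.read_state().items()})
for cam in ["scene","top"]:
    c=manip.camera(cam);W=cloud(c);print(cam,c["xyz"],c["orientation"])
    cv2.imwrite(f"pics/{cam}0.png",c["pixels"][:,:,::-1]); np.save(f"{cam}W.npy",W)
    for n in names:
        try:
            for d in manip.cut_out(n,cam):
                m=d["region"];p=W[m];p=p[~np.isnan(p[:,0])]
                print(n,round(d["confidence"],2),np.round(d["centre"]),m.sum(),np.round(np.median(p,0)) if len(p) else None,np.round(np.percentile(p[:,2],95)) if len(p) else None)
        except Exception as e: print(n,e)
E
```

```text
pics
{'clock': 0.0, 'joints': array([ 1.04242115e+00,  3.00498246e-01,  1.52157513e+00,  1.42077753e-05,
        1.32069064e+00, -6.65900525e-02]), 'qd': array([-1.25407631e-03,  3.42166969e-04,  3.70664553e-04,  5.43811161e-05,
       -8.53437265e-04,  7.40792437e-04]), 'effort': array([-3.08123317e-04, -5.31819284e+01, -3.52724111e+01,  7.07415864e-02,
        2.44884094e-02, -6.26700739e-05]), 'eef_pos': array([244.92131899, 492.18245391, 215.87394719]), 'eef_rot': array([-1.64913417,  1.56962488, -2.11092282]), 'wrist_force': array([-0.48739861,  0.48383434, -0.42260768]), 'moment': array([ 0.04134407, -0.05326352, -0.05028859]), 'finger_gap': 94.18924706461824}
scene [ -57.85127427 -611.59364247  779.12023219] [ 0.90357242  0.01889372 -0.8618164 ]
box_p_centre 0.98 [422. 266.] 783 [ 758. -224.   30.] 33.0
box_p_centre 0.63 [259. 308.] 1445 [425. -22.  30.] 33.0
tape_roll 0.62 [289. 250.] 283 [623.  77.  15.] 20.0
specimen_pot 0.56 [274. 233.] 491 [623. 131.  48.] 63.0
bench_timer 0.68 [247. 220.] 568 [615. 223.  40.] 66.0
dropper 0.61 [348. 303.] 280 [ 540. -171.   41.] 75.0
mas
[... 278 characters left out ...]
11207 -0.00224653 -1.57620835]
box_p_centre 0.98 [387. 149.] 1009 [ 781. -225.   31.] 34.0
box_p_centre 0.82 [292. 294.] 1010 [434. -11.  31.] 34.0
tape_roll 0.78 [254. 211.] 295 [629.  82.  18.] 21.0
tape_roll 0.37 [434. 327.] 865 [ 364. -340.   10.] 13.0
specimen_pot 0.7 [229. 212.] 398 [629. 137.  62.] 65.0
bench_timer 0.77 [193. 218.] 423 [619. 222.  64.] 68.0
bench_timer 0.61 [377. 297.] 1142 [ 430. -205.   31.] 34.0
bench_timer 0.54 [436. 323.] 818 [ 364. -338.   10.] 13.0
dropper 0.68 [366. 247.] 99 [ 544. -166.   55.] 82.0
dropper 0.44 [377. 297.] 1165 [ 430. -205.   31.] 34.0
mask_stack 0.69 [438. 326.] 858 [ 364. -339.   10.] 13.0
tray_in 0.91 [227. 278.] 7204 [473. 160.   3.] 20.0
```

View pics/scene0.png

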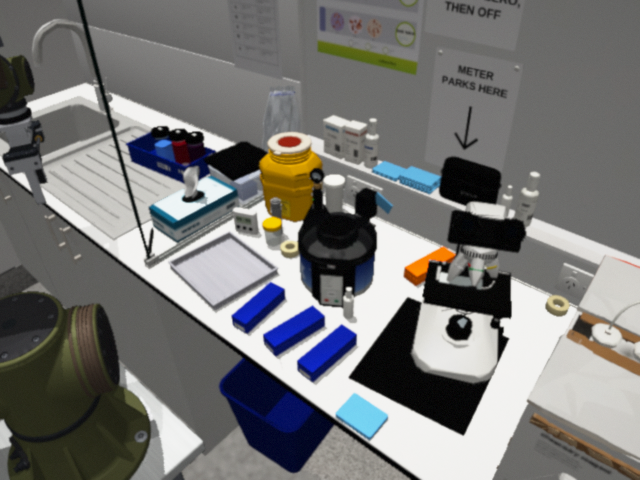

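View pics/top0.png

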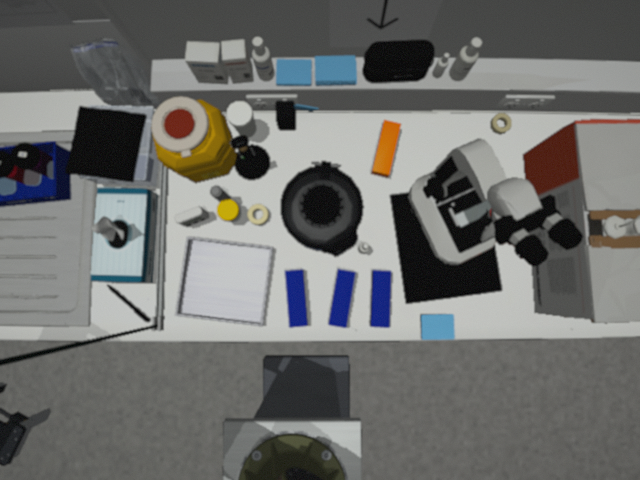

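The scene shows three dark-blue boxes, at top pixels (297,298), (342,298) and (381,298). The orange look-alike is at (386,149), the tray at (226,281) and the centrifuge at (322,208), with the dropper at (365,247). The only things that could be mistaken for a box are the orange one and the blue bin and rack, which are off the bench. Next I'll fit the poses.

```bash
python3 - <<'E'
from h import *
img=cv2.imread("pics/top0.png");W=np.load("topW.npy")
hsv=cv2.cvtColor(img,cv2.COLOR_BGR2HSV)
m=((hsv[...,0]>105)&(hsv[...,0]<130)&(hsv[...,1]>150)&(W[...,2]>20)&(W[...,2]<42)&(W[...,0]>300)&(W[...,0]<600)&(W[...,1]<120)).astype(np.uint8)
n,L,S,C=cv2.connectedComponentsWithStats(m)
for i in range(1,n):
    if S[i,4]>200:
        p=W[L==i];r=cv2.minAreaRect(p[:,:2].astype(np.float32));print(C[i],S[i,4],np.round(r[0],1),np.round(r[1],1),round(r[2],1),np.round(np.median(p[:,2])))
d=manip.camera("top")
t=manip.cut_out("tray_in","top")[0]["region"];p=W[t];p=p[p[:,2]<40]
q=p[p[:,2]>12];print("tray",cv2.minAreaRect(q[:,:2].astype(np.float32)),cv2.minAreaRect(p[:,:2].astype(np.float32)))
q=W[(W[...,2]>120)&(W[...,2]<175)&(W[...,0]>430)&(W[...,0]<720)&(W[...,1]>-200)&(W[...,1]<80)]
print("cf",np.median(q,0),q.min(0),q.max(0),cv2.minEnclosingCircle(q[:,:2].astype(np.float32)))
x0,y0=270,180;cv2.imwrite("pics/crop.png",cv2.resize(img[y0:340,x0:410],None,fx=4,fy=3.7))
# everything taller than 150 in work area
for w in (W,np.load("sceneW.npy")):
    q=w[(w[...,2]>100)&(w[...,0]>250)&(w[...,0]<750)&(w[...,1]>-350)&(w[...,1]<300)]
    H,_,_=np.histogram2d(q[:,0],q[:,1],bins=[range(250,800,50),range(-350,350,50)],weights=None)
    print(H.astype(int))
E
```

```text
[296.0325477  297.99326599] 891 [432.  -13.1] [123.7  37.5] 4.7 32.0
[341.58266819 298.15963512] 877 [ 431.2 -117.2] [ 37.  123.3] 79.9 31.0
[380.3965702  298.62808146] 933 [ 429.6 -205.9] [ 39.6 123.5] 86.6 31.0
tray ((472.719482421875, 155.98431396484375), (206.88380432128906, 187.25108337402344), 83.36274719238281) ((472.3573303222656, 158.16261291503906), (209.77928161621094, 190.24859619140625), 83.92730712890625)
cf [621.69856413 -73.90618672 135.7864325 ] [ 530.44507991 -160.77494893  120.11860755] [719.91812748  15.15461908 158.92217343] ((623.569091796875, -82.38521575927734), 99.74884796142578)
[[   0    0    0    0    0    0    0    0    0    0    0    0    0]
 [   0    0    0    0    0    0    0    0    0    0    0    0    0]
 [   0    0    0    0    0    0    0    0    0    0    0    0    0]
 [   0    0    0    0    0    0    0    0    0    0    0    0    0]
 [   0    0    0    0    0    0    0    0    0    0    0    0    0]
 [  89    0    0    0  164  181   37    0    0    0    0    0    0]
 [ 390    0    0   11  553  598  528   39    0    0    0    0    0]
 [ 531    0    0   91  561  576  563  160    0    0    0    0    0]
 [1346   36    0   13  425  511  467   43    0   12   86    4    0]
 [ 265    0    0    0   39  216   30    0   47  237  882  792  193]]
[[  0   0   0   0   0   0   0   0   0   0   0   0   0]
 [  0   0   0   0   0   0   0   0   0   0   0   0   0]
 [  0   0   0   0   0   0   0   0   0   0   0   0   0]
 [  0   0   0   0   0   0   0   0   0   0   0   0   0]
 [  0   0   0   0   0   0   0   0   0   0   0   0   0]
 [101   0   0   0 273 284  50   0   0   0   0   0   0]
 [316   0   0  50 600 494 307  12   0   0   0   0   0]
 [227   1   0 196 461 299 213  47   0   0   0   0   0]
 [ 51   0   0  26 246 181  88  10   0   5  39   1   0]
 [  2   0   0   0  21  70   5   0  33 230 759 574  84]]
```

View pics/crop.png

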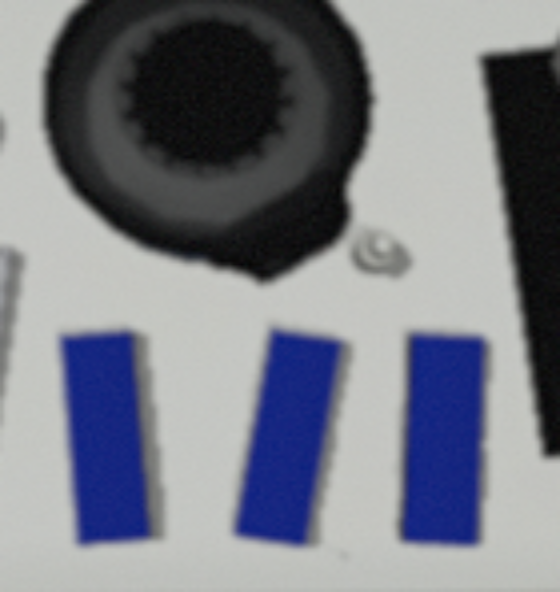

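```bash
cat >> h.py <<'E'
def to(x,y,z,yaw=None):
    """shift (tool axes, mm) and spin to reach TCP x,y,z with tool y along yaw+90deg"""
    s=manip.read_state();M=R.from_euler('xyz',s["eef_rot"]).as_matrix()
    d=M.T@(np.array([x,y,z])-s["eef_pos"])
    print("t",round(s["clock"],2),"pos",np.round(s["eef_pos"],1),"gap",round(s["finger_gap"],1),"F",np.round(s["wrist_force"],1),"q",np.round(s["joints"],2))
    ang=np.degrees(np.arctan2(M[1,1],M[0,1]));e=None
    if yaw is not None: e=np.radians((ang-yaw-90+90)%180-90)
    print("tool y at",round(ang,1)," shift",np.round(d,1),"spin",None if e is None else round(e,3))
    return d,e
def avg(n=8):
    a=[]
    for _ in range(n):
        manip.camera("top");s=manip.read_state();a.append(np.r_[s["wrist_force"],s["moment"],s["effort"][4:]])
    a=np.array(a);print("F,M,eff mean",np.round(a.mean(0),3),"sd",np.round(a.std(0),3))
E
python3 - <<'E'
from h import *
W=np.load("topW.npy");print("rotor",W[206,321],W[200:212,316:328].reshape(-1,3).mean(0))
print(R.from_euler('xyz',manip.read_state()["eef_rot"]).as_matrix().round(3))
to(432,-13,200,4.7)
to(300,230,216)
E
```

```text
rotor [621.89068349 -71.82010498 151.38859233] [nan nan nan]
[[ 0.     0.446  0.895]
 [-0.     0.895 -0.446]
 [-1.    -0.     0.   ]]
t 1.0 pos [245.1 492.4 216.4] gap 93.9 F [0.8 0.6 0.4] q [ 1.04  0.3   1.52 -0.    1.32 -0.07]
tool y at 63.5  shift [  16.5 -369.1  392.5] spin -0.544
t 1.0 pos [245.1 492.4 216.4] gap 93.9 F [0.8 0.6 0.4] q [ 1.04  0.3   1.52 -0.    1.32 -0.07]
tool y at 63.5  shift [   0.4 -210.4  166.1] spin None
```

```bash
python3 -m handwheel '[[[0,-48,28],0],[[0,-48,28],0],[[0,-48,28],0],[[0,-48,28],0],[[0,-25,45],0],[[0,-25,45],0],[[0,-26,45],0],[[0,-26,45],0],[[0,-26,45],0],[[0,-25,43],0]]' 60 20; python3 -c "
from h import *
to(432,-13,110,4.7)"
```

```text
clock: 2.25
eef_pos: [432.3, 12.5, 216.7]
eef_rot: [0.471, 1.57, 0.009]
wrist_force: [0.8, -0.2, 0.0]
finger_gap: 71.7
t 2.25 pos [432.3  12.5 216.7] gap 71.7 F [ 0.8 -0.2  0. ] q [-0.06  0.03  1.83  0.    1.28 -1.16]
tool y at 63.5  shift [106.7 -23.   11. ] spin -0.544
```

```bash
python3 -m handwheel '[[[0,0,0],-0.18],[[0,0,0],-0.18],[[0,0,0],-0.184],[[40,-13,-1],0],[[40,-12,-1],0],[[40,0,0],0],[[30,0,0],0],[[0,0,0],0],[[0,0,0],0],[[0,0,0],0]]' 60 20; python3 -c "
from h import *
to(432,-13,14,4.7);avg(3)"
```

```text
clock: 3.5
eef_pos: [432.3, -10.9, 67.7]
eef_rot: [-0.2, 1.569, -0.118]
wrist_force: [-0.1, 0.3, -0.0]
finger_gap: 71.8
t 3.5 pos [432.3 -10.9  67.7] gap 71.8 F [-0.1  0.3 -0. ] q [-0.11  0.24  1.99 -0.    0.91 -1.76]
tool y at 94.7  shift [53.7 -2.  -0.6] spin 0.0
F,M,eff mean [ 0.356 -0.474 -0.099  0.031 -0.016 -0.024  0.083 -0.   ] sd [0.3   0.142 0.103 0.037 0.01  0.011 0.003 0.   ]
```

```bash
python3 -m handwheel '[[[27,-2,0],0],[[20,0,0],0],[[7,0,0],0],[[0,0,0],0],[[0,0,0],0],[[0,0,0],0],[[0,0,0],0],[[0,0,0],0],[[0,0,0],0],[[0,0,0],0]]' 60 20; python3 -m handwheel '[[[0,0,0],0],[[0,0,0],0],[[0,0,0],0],[[0,0,0],0],[[-10,0,0],0],[[-30,0,0],0],[[-50,0,0],0],[[-50,0,0],0],[[-50,0,0],0],[[-10,0,0],0]]' 255 55; python3 -c "
from h import *
to(432,-13,214,4.7);avg(5)"
```

```text
clock: 4.9
eef_pos: [431.8, -12.9, 12.4]
eef_rot: [-3.021, 1.571, -2.938]
wrist_force: [0.8, -0.3, 0.2]
finger_gap: 71.7
clock: 6.15
eef_pos: [432.5, -12.9, 215.7]
eef_rot: [-0.205, 1.566, -0.123]
wrist_force: [0.6, 0.5, -2.2]
finger_gap: 42.2
t 6.15 pos [432.5 -12.9 215.7] gap 42.2 F [ 0.6  0.5 -2.2] q [-0.11  0.03  1.83 -0.    1.27 -1.77]
tool y at 94.7  shift [ 1.7 -0.  -0.5] spin 0.0
F,M,eff mean [-0.416  0.352 -2.367  0.043 -0.005 -0.009  0.23  -0.   ] sd [0.402 0.364 0.526 0.027 0.02  0.025 0.168 0.   ]
```

```bash
python3 -m handwheel '[[[0,0,15],0],[[0,0,30],0],[[0,0,45],0],[[0,0,60],0],[[0,0,0],0],[[0,0,0],0],[[0,0,0],0],[[0,0,0],0],[[0,0,0],0],[[0,0,0],0]]' 255 55; python3 -c "
from h import *
to(432,-13,214,4.7);avg(8)"
python3 -m handwheel '[[[0,0,-15],0],[[0,0,-30],0],[[0,0,-45],0],[[0,0,-60],0],[[0,0,0],0],[[0,0,0],0],[[0,0,0],0],[[0,0,0],0],[[0,0,0],0],[[0,0,0],0]]' 255 55; python3 -c "
from h import *
to(432,-13,214,4.7);avg(8)"
```

```text
clock: 7.65
eef_pos: [581.1, -0.6, 212.7]
eef_rot: [-0.133, 1.57, -0.051]
wrist_force: [0.1, 0.1, -1.1]
finger_gap: 42.2
t 7.65 pos [581.1  -0.6 212.7] gap 42.2 F [ 0.1  0.1 -1.1] q [-0.06  0.37  1.43  0.    1.34 -1.72]
tool y at 94.7  shift [-1.300e+00 -1.000e-01 -1.497e+02] spin 0.0
F,M,eff mean [-0.244  0.266 -2.224  0.037 -0.009 -0.015  0.069 -0.   ] sd [0.458 0.632 0.531 0.026 0.011 0.024 0.    0.   ]
clock: 9.3
eef_pos: [431.9, -12.9, 212.3]
eef_rot: [2.919, 1.571, 3.001]
wrist_force: [0.3, -0.2, -1.8]
finger_gap: 42.1
t 9.3 pos [431.9 -12.9 212.3] gap 42.1 F [ 0.3 -0.2 -1.8] q [-0.11  0.04  1.84  0.    1.27 -1.77]
tool y at 94.7  shift [-1.7 -0.2  0.1] spin 0.0
F,M,eff mean [-1.12e-01 -3.60e-02 -2.10e+00  5.10e-02  9.00e-03  2.00e-03  6.60e-02
  0.00e+00] sd [0.327 0.3   0.637 0.035 0.027 0.041 0.    0.   ]
```

```bash
python3 -m handwheel '[[[0,0,0],0.096],[[0,0,0],0.096],[[0,43,4],0],[[0,43,4],0],[[0,43,4],0],[[0,43,5],0],[[0,44,4],0],[[50,0,0],0],[[50,0,0],0],[[40,0,0],0]]' 255 55; python3 -c "
from h import *
to(477,199,17,-6.3)"
```

```text
clock: 10.95
eef_pos: [475.8, 199.5, 70.6]
eef_rot: [-2.694, 1.57, -2.804]
wrist_force: [0.2, -0.4, -2.3]
finger_gap: 42.5
t 10.95 pos [475.8 199.5  70.6] gap 42.5 F [ 0.2 -0.4 -2.3] q [ 0.33  0.4   1.76 -0.    0.98 -1.14]
tool y at 83.7  shift [53.6 -0.4  1.3] spin 0.0
```

```bash
python3 -m handwheel '[[[25,0,1],0],[[18,0,0],0],[[8,0,0],0],[[3,0,0],0],[[0,0,0],0],[[0,0,0],0],[[0,0,0],0],[[0,0,0],0],[[0,0,0],0],[[0,0,0],0]]' 255 55; python3 -m handwheel '[[[0,0,0],0],[[0,0,0],0],[[0,0,0],0],[[-10,0,0],0],[[-30,0,0],0],[[-50,0,0],0],[[-50,0,0],0],[[0,-40,0],0],[[0,-50,0],0],[[0,-55,0],0]]' 105 20; python3 -c "
from h import *
to(431,-117,14,-10.1)"
```

```text
clock: 12.2
eef_pos: [477.3, 199.4, 18.5]
eef_rot: [2.403, 1.571, 2.293]
wrist_force: [-0.2, 0.1, -1.5]
finger_gap: 42.3
clock: 13.45
eef_pos: [461.1, 54.1, 159.3]
eef_rot: [0.127, 1.57, 0.018]
wrist_force: [0.7, -0.7, -0.3]
finger_gap: 55.2
t 13.45 pos [461.1  54.1 159.3] gap 55.2 F [ 0.7 -0.7 -0.3] q [ 0.04  0.17  1.82 -0.    1.15 -1.42]
tool y at 83.8  shift [ 145.2 -173.4  -11.5] spin 0.067
```

```bash
python3 -m handwheel '[[[0,-43,-3],0],[[0,-43,-3],0],[[0,-43,-3],0],[[0,-44,-3],0],[[0,0,0],0.067],[[40,0,0],0],[[50,0,0],0],[[25,0,0],0],[[0,0,0],0],[[0,0,0],0]]' 66 20; python3 -c "
from h import *
to(431,-117,13,-10.1);avg(2)"
```

```text
clock: 14.7
eef_pos: [431.2, -115.6, 44.8]
eef_rot: [-0.17, 1.569, -0.347]
wrist_force: [-0.8, -0.2, 0.7]
finger_gap: 69.6
t 14.7 pos [ 431.2 -115.6   44.8] gap 69.6 F [-0.8 -0.2  0.7] q [-0.34  0.31  1.96 -0.    0.87 -1.74]
tool y at 79.9  shift [31.8 -1.4 -0. ] spin -0.0
F,M,eff mean [-0.556  0.08   0.574 -0.042  0.032 -0.002  0.09  -0.   ] sd [0.355 0.247 0.537 0.025 0.011 0.    0.002 0.   ]
```

```bash
python3 -m handwheel '[[[18,-1,0],0],[[10,0,0],0],[[3,0,0],0],[[0,0,0],0],[[0,0,0],0],[[0,0,0],0],[[0,0,0],0],[[0,0,0],0],[[0,0,0],0],[[0,0,0],0]]' 66 20; python3 -m handwheel '[[[0,0,0],0],[[0,0,0],0],[[0,0,0],0],[[0,0,0],0],[[-10,0,0],0],[[-30,0,0],0],[[-50,0,0],0],[[-50,0,0],0],[[-50,0,0],0],[[-10,0,0],0]]' 255 55; python3 -m handwheel '[[[0,0,15],0],[[0,0,30],0],[[0,0,45],0],[[0,0,60],0],[[0,0,0],0],[[0,0,0],0],[[0,0,0],0],[[0,0,0],0],[[0,0,0],0],[[0,0,0],0]]' 255 55; python3 -c "
from h import *
to(432,-117,214,-10.1);avg(8)"
python3 -m handwheel '[[[0,0,-15],0],[[0,0,-30],0],[[0,0,-45],0],[[0,0,-60],0],[[0,0,0],0],[[0,0,0],0],[[0,0,0],0],[[0,0,0],0],[[0,0,0],0],[[0,0,0],0]]' 255 55; python3 -c "
from h import *
to(468,115,70,-6.3);avg(8)"
```

```text
clock: 16.05
eef_pos: [430.3, -116.3, 12.4]
eef_rot: [-2.997, 1.571, 3.109]
wrist_force: [0.2, 0.2, -0.4]
finger_gap: 69.8
clock: 17.3
eef_pos: [430.9, -116.5, 215.1]
eef_rot: [-0.172, 1.566, -0.348]
wrist_force: [0.2, -0.3, -5.2]
finger_gap: 42.1
clock: 18.55
eef_pos: [577.9, -142.7, 212.7]
eef_rot: [-0.164, 1.57, -0.341]
wrist_force: [-0.2, -0.3, -5.9]
finger_gap: 41.9
t 18.55 pos [ 577.9 -142.7  212.7] gap 41.9 F [-0.2 -0.3 -5.9] q [-0.3   0.4   1.39 -0.    1.35 -1.7 ]
tool y at 79.9  shift [  -1.3   -0.4 -148.2] spin -0.001
F,M,eff mean [-0.119 -0.197 -5.56   0.031  0.067 -0.011  0.009  0.   ] sd [0.52  0.582 0.711 0.023 0.026 0.036 0.001 0.   ]
clock: 20.2
eef_pos: [430.5, -116.3, 212.3]
eef_rot: [3.01, 1.571, 2.834]
wrist_force: [0.6, -0.2, -5.5]
finger_gap: 42.6
t 20.2 pos [ 430.5 -116.3  212.3] gap 42.6 F [ 0.6 -0.2 -5.5] q [-0.35  0.07  1.8  -0.    1.27 -1.74]
tool y at 79.9  shift [142.3 234.3  -3.7] spin -0.067
F,M,eff mean [ 0.236  0.117 -5.639  0.009 -0.015  0.008  0.082  0.   ] sd [0.233 0.416 0.3   0.025 0.026 0.031 0.    0.   ]
```

B's moment changed by 0.08 N m (joint 5 effort by 0.073), while A showed no change. I'll set B back down where it was, then test C.

```bash
python3 -m handwheel '[[[50,0,0],0],[[50,0,0],0],[[50,0,0],0],[[30,0,0],0],[[14,0,0],0],[[4,0,0],0],[[0,0,0],0],[[0,0,0],0],[[0,0,0],0],[[0,0,0],0]]' 255 55; python3 -m handwheel '[[[0,0,0],0],[[0,0,0],0],[[0,0,0],0],[[-10,0,0],0],[[-30,0,0],0],[[-50,0,0],0],[[0,-30,0],0],[[0,-40,0],0],[[0,-18,0],0],[[0,0,0],0]]' 75 20; python3 -c "
from h import *
to(430,-206,13,-3.4)"
```

```text
clock: 21.85
eef_pos: [430.5, -116.4, 14.7]
eef_rot: [-0.189, 1.57, -0.366]
wrist_force: [-0.7, -0.1, -5.2]
finger_gap: 42.0
clock: 23.1
eef_pos: [414.7, -203.3, 104.6]
eef_rot: [1.871, 1.571, 1.692]
wrist_force: [0.1, 0.9, 0.3]
finger_gap: 66.8
t 23.1 pos [ 414.7 -203.3  104.6] gap 66.8 F [0.1 0.9 0.3] q [-0.54  0.24  1.88  0.    1.02 -1.93]
tool y at 79.8  shift [91.6  0.1 15.5] spin -0.119
```

```bash
python3 -m handwheel '[[[0,0,0],-0.119],[[0,-2,15],0],[[35,0,0],0],[[35,0,0],0],[[17,0,0],0],[[5,0,0],0],[[0,0,0],0],[[0,0,0],0],[[0,0,0],0],[[0,0,0],0]]' 75 20; python3 -m handwheel '[[[0,0,0],0],[[0,0,0],0],[[0,0,0],0],[[0,0,0],0],[[-10,0,0],0],[[-30,0,0],0],[[-50,0,0],0],[[-50,0,0],0],[[-50,0,0],0],[[-10,0,0],0]]' 255 55; python3 -m handwheel '[[[0,0,15],0],[[0,0,30],0],[[0,0,45],0],[[0,0,60],0],[[0,0,0],0],[[0,0,0],0],[[0,0,0],0],[[0,0,0],0],[[0,0,0],0],[[0,0,0],0]]' 255 55; python3 -c "
from h import *
to(432,-206,214,-3.4);avg(8)"
python3 -m handwheel '[[[0,0,-15],0],[[0,0,-30],0],[[0,0,-45],0],[[0,0,-60],0],[[0,0,0],0],[[0,0,0],0],[[0,0,0],0],[[0,0,0],0],[[0,0,0],0],[[0,0,0],0]]' 255 55; python3 -c "
from h import *
to(468,115,70,-6.3);avg(8)"
```

```text
clock: 24.35
eef_pos: [429.9, -205.9, 12.8]
eef_rot: [-0.46, 1.57, -0.518]
wrist_force: [0.6, 0.4, 0.4]
finger_gap: 66.4
clock: 25.6
eef_pos: [430.4, -206.1, 215.5]
eef_rot: [-0.459, 1.566, -0.517]
wrist_force: [0.4, -0.8, -4.4]
finger_gap: 41.9
clock: 26.85
eef_pos: [579.4, -214.5, 212.7]
eef_rot: [-0.38, 1.57, -0.438]
wrist_force: [-0.5, 0.4, -3.8]
finger_gap: 42.2
t 26.85 pos [ 579.4 -214.5  212.7] gap 42.2 F [-0.5  0.4 -3.8] q [-0.41  0.46  1.32 -0.    1.37 -1.93]
tool y at 86.7  shift [  -1.3   -0.  -147.6] spin 0.001
F,M,eff mean [ 4.700e-02 -1.420e-01 -3.706e+00  4.900e-02  1.200e-02 -2.000e-03
  6.000e-02 -0.000e+00] sd [0.341 0.495 0.543 0.018 0.029 0.024 0.001 0.   ]
clock: 28.5
eef_pos: [429.8, -205.8, 212.3]
eef_rot: [2.686, 1.571, 2.629]
wrist_force: [0.0, 0.2, -3.5]
finger_gap: 42.1
t 28.5 pos [ 429.8 -205.8  212.3] gap 42.1 F [ 0.   0.2 -3.5] q [-0.52  0.14  1.73 -0.    1.28 -2.04]
tool y at 86.7  shift [142.4 322.4  19.6] spin 0.052
F,M,eff mean [-0.195  0.061 -3.675  0.007 -0.008  0.015  0.055  0.   ] sd [0.226 0.645 0.373 0.019 0.028 0.03  0.    0.   ]
```

C shows no change, so B is the rattler. C goes into the other tray slot.

```bash
python3 -m handwheel '[[[0,46,3],0],[[0,46,3],0],[[0,46,3],0],[[0,46,3],0],[[0,46,3],0],[[0,46,3],0],[[0,46,2],0],[[0,0,0],0.052],[[50,0,0],0],[[50,0,0],0]]' 255 55; python3 - <<'E'
from h import *
to(468,115,17,-6.3)
c=manip.camera("top");W=cloud(c);cv2.imwrite("pics/top1.png",c["pixels"][:,:,::-1])
cv2.imwrite("pics/crop1.png",cv2.resize(c["pixels"][180:340,160:420,::-1],None,fx=3,fy=3))
E
```

```text
clock: 30.15
eef_pos: [468.4, 114.7, 111.5]
eef_rot: [0.268, 1.569, 0.159]
wrist_force: [0.7, -0.8, -3.0]
finger_gap: 42.0
t 30.15 pos [468.4 114.7 111.5] gap 42.0 F [ 0.7 -0.8 -3. ] q [ 0.16  0.27  1.82 -0.    1.05 -1.3 ]
tool y at 83.7  shift [94.5  0.3 -0.6] spin 0.0
```

View pics/crop1.png

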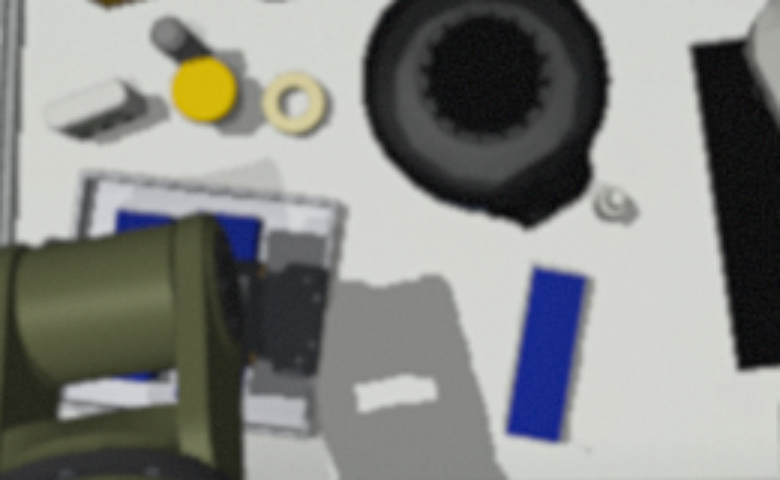

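The crop shows B alone at (548,352), with the bystanders unmoved. A is in the left part of the tray at (145,222), and C is held above the right slot at about (235,235). I'll lower C.

```bash
python3 -m handwheel '[[[40,0,0],0],[[30,0,0],0],[[15,0,0],0],[[7,0,0],0],[[2,0,0],0],[[0,0,0],0],[[0,0,0],0],[[0,0,0],0],[[0,0,0],0],[[0,0,0],0]]' 255 55; python3 -m handwheel '[[[0,0,0],0],[[0,0,0],0],[[0,0,0],0],[[-10,0,0],0],[[-30,0,0],0],[[-50,0,0],0],[[-50,0,0],0],[[0,-40,0],0],[[0,-50,0],0],[[0,-55,0],0]]' 105 20; python3 -c "
from h import *
to(430.5,-116.5,13,-10.1)"
```

```text
clock: 31.45
eef_pos: [468.3, 114.5, 18.5]
eef_rot: [0.175, 1.571, 0.065]
wrist_force: [0.3, -0.3, -3.9]
finger_gap: 41.8
clock: 32.7
eef_pos: [452.1, -30.9, 159.4]
eef_rot: [-0.04, 1.57, -0.149]
wrist_force: [1.0, -0.3, -0.6]
finger_gap: 55.3
t 32.7 pos [452.1 -30.9 159.4] gap 55.3 F [ 1.  -0.3 -0.6] q [-0.15  0.14  1.85  0.    1.14 -1.61]
tool y at 83.8  shift [146.4 -87.5 -12.4] spin 0.067
```

```bash
python3 -m handwheel '[[[0,-44,-6],0],[[0,-44,-6],0],[[0,0,0],0.067],[[40,0,0],0],[[50,0,0],0],[[35,0,0],0],[[15,0,0],0],[[5,0,0],0],[[0,0,0],0],[[0,0,0],0]]' 70 20; python3 - <<'E'
from h import *
to(430.5,-116.5,13,-10.1)
c=manip.camera("top");W=cloud(c);img=np.ascontiguousarray(c["pixels"][:,:,::-1])
hsv=cv2.cvtColor(img,cv2.COLOR_BGR2HSV)
m=((hsv[...,0]>105)&(hsv[...,0]<130)&(hsv[...,1]>150)&(W[...,2]>10)&(W[...,2]<60)&(W[...,0]>300)&(W[...,0]<600)).astype(np.uint8)
n,L,S,C=cv2.connectedComponentsWithStats(m)
for i in range(1,n):
    if S[i,4]>100:
        p=W[L==i];r=cv2.minAreaRect(p[:,:2].astype(np.float32));print(C[i],S[i,4],np.round(r[0],1),np.round(r[1],1),round(r[2],1),np.round(np.percentile(p[:,2],[5,50,95])))
cv2.imwrite("pics/crop2.png",cv2.resize(img[180:340,160:420],None,fx=3,fy=3))
E
```

```text
clock: 33.95
eef_pos: [431.4, -116.0, 14.5]
eef_rot: [-0.169, 1.569, -0.345]
wrist_force: [-0.2, 0.7, -0.1]
finger_gap: 68.3
t 33.95 pos [ 431.4 -116.    14.5] gap 68.3 F [-0.2  0.7 -0.1] q [-0.34  0.37  1.98 -0.    0.79 -1.74]
tool y at 79.9  shift [ 1.5 -0.7 -0.8] spin -0.0
[204.93554884 278.47633434] 993 [477.1 197.1] [ 40.6 123.8] 83.7 [30. 34. 37.]
[241.3592437  282.45693277] 952 [467.8 111.9] [ 40.2 123.2] 83.6 [31. 35. 37.]
[345.91472868 275.3875969 ] 129 [ 483.2 -126.9] [37.4 19.8] 71.9 [29. 32. 35.]
```

View pics/crop2.png

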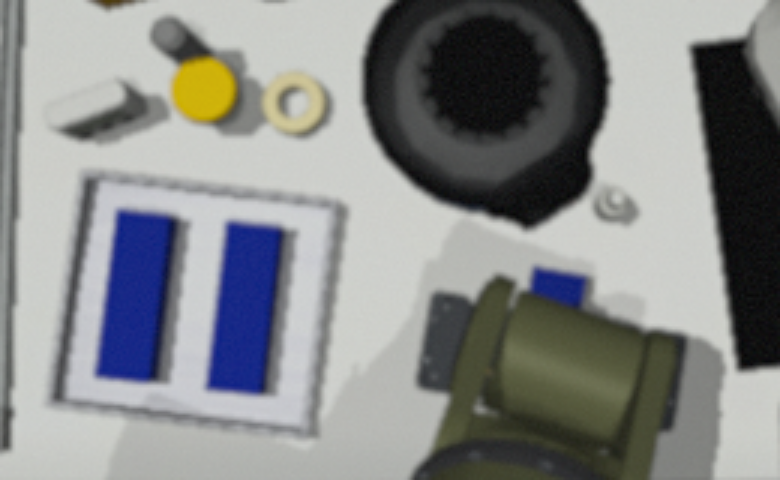

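Both firm boxes lie flat in the tray, at crop (137,297) and (245,307), with their tops at about 35 mm as expected. Next I'll regrip B, lift it and carry it over the centrifuge.

```bash
python3 -m handwheel '[[[0,0,0],0],[[0,0,0],0],[[0,0,0],0],[[0,0,0],0],[[-10,0,0],0],[[-40,0,0],0],[[-60,0,0],0],[[-60,0,0],0],[[-60,0,0],0],[[-40,0,0],0]]' 255 55; python3 -c "
from h import *
to(623,-73,290,-10.1);avg(5)"
```

```text
clock: 35.25
eef_pos: [430.5, -115.6, 286.4]
eef_rot: [-0.156, 1.569, -0.333]
wrist_force: [-0.0, 0.8, -5.8]
finger_gap: 42.1
t 35.25 pos [ 430.5 -115.6  286.4] gap 42.1 F [-0.   0.8 -5.8] q [-0.34  0.01  1.69  0.    1.44 -1.74]
tool y at 79.9  shift [ -3.2  75.8 182. ] spin -0.001
F,M,eff mean [-3.700e-02  1.530e-01 -4.699e+00 -6.000e-03 -1.900e-02 -1.000e-03
  3.570e-01 -0.000e+00] sd [0.557 0.696 3.521 0.017 0.041 0.031 0.806 0.   ]
```

```bash
python3 -m handwheel '[[[0,38,0],0],[[0,38,0],0],[[0,0,15],0],[[0,0,30],0],[[0,0,40],0],[[0,0,45],0],[[0,0,52],0],[[0,0,0],0],[[0,0,0],0],[[0,0,0],0]]' 255 55; python3 -m handwheel '[[[0,0,0],0],[[0,0,0],0],[[0,0,0],0],[[0,0,0],0],[[0,0,0],0],[[0,0,0],0],[[0,0,0],0],[[0,0,0],0],[[0,0,0],0],[[0,0,0],0]]' 255 55; python3 - <<'E'
from h import *
to(623,-73,290,-10.1);avg(8)
s=manip.read_state();print(s["qd"].round(3))
c=manip.camera("scene");W=cloud(c);cv2.imwrite("pics/scene1.png",c["pixels"][:,:,::-1])
img=np.ascontiguousarray(c["pixels"][:,:,::-1]);hsv=cv2.cvtColor(img,cv2.COLOR_BGR2HSV)
m=((hsv[...,0]>105)&(hsv[...,0]<130)&(hsv[...,1]>150)&(W[...,2]>220)&(W[...,2]<360)&(W[...,0]>500)&(W[...,0]<740)&(abs(W[...,1]+73)<100))
p=W[m];print(len(p),p.mean(0).round(),p.min(0).round(),p.max(0).round())
b=W[(W[...,2]>0)&(W[...,2]<170)&(W[...,0]>520)&(W[...,0]<730)&(abs(W[...,1]+73)<110)];print("cf z max",np.percentile(b[:,2],99))
E
```

```text
clock: 36.75
eef_pos: [622.7, -73.1, 283.5]
eef_rot: [-2.683, 1.571, -2.86]
wrist_force: [0.3, 0.2, -5.4]
finger_gap: 42.2
clock: 38.0
eef_pos: [623.4, -73.0, 283.4]
eef_rot: [2.921, 1.571, 2.744]
wrist_force: [0.3, 0.7, -6.0]
finger_gap: 42.3
t 38.0 pos [623.4 -73.  283.4] gap 42.3 F [ 0.3  0.7 -6. ] q [-0.17  0.44  1.18  0.    1.52 -1.57]
tool y at 79.9  shift [-6.6 -0.1 -0.4] spin -0.001
F,M,eff mean [ 0.058  0.405 -5.849  0.019  0.017  0.007  0.053 -0.   ] sd [0.428 0.394 0.243 0.028 0.035 0.043 0.    0.   ]
[-0.     0.001 -0.     0.001 -0.001 -0.001]
1011 [609. -80. 294.] [ 556. -104.  269.] [690. -44. 304.]
cf z max 155.20195925749195
```

View pics/scene1.png

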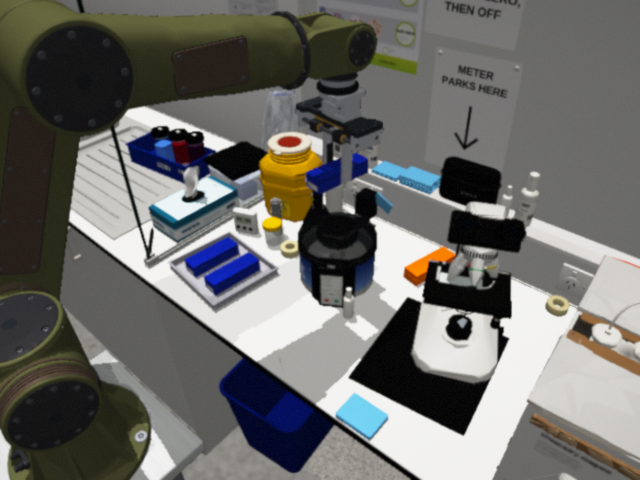

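The scene image shows the held box at (337,172), level over the centrifuge at (338,250). Both firm boxes are in the tray at (212,253) and (232,272), and the bystanders are in place. B's joint 5 effort has changed again (0.009, 0.082, now 0.053), as a sliding puck would make it. Handing in.

```bash
python3 -c "
from cell import manip
print(manip.sign_off())"
```

```text
the job is handed in; nothing more can be done
None
```

The middle box on the bench (the second of the three from the left) is the rattling one. It is now held level over the centrifuge, and the other two lie released in the tray. I handed in at about 38.5 s of the 72 s allowed.

**Finding the loose box:** I shook each box lengthwise and compared the wrist moment at rest after a hard stop at each end.

| Box | Change in moment | Change in joint 5 effort |
|---|---|---|
| Left | 0.02 N m | 0.003 N m |
| Middle | 0.08 N m | 0.073 N m |
| Right | 0.02 N m | 0.005 N m |

**Tray:** The camera puts both firm boxes about 40–45 mm either side of the tray's centre, with their tops at about 35 mm. That matches boxes lying flat on the tray floor.

**Held box:**
- It is about 290 mm above the bench.
- The TCP is at x 623, y −73 mm, within about 2 mm of the measured centrifuge axis.
- The fingers are 42 mm apart on it, and the joint speeds are about zero.

**Bystanders:** They look unmoved in the last picture.

**Checks that fell short:**
- The middle box's moment change was 0.08 N m, not the 0.1 N m given, so the puck probably did not slide its full length.
- After the last, gentler stop its joint 5 effort read 0.053, between the earlier 0.009 and 0.082. That suggests the puck had moved again, but I did not repeat the full shake.

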